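# Unlock the stall's cash box and hold it open

### The job

Open the pancake stall's cash box: take the key with the square head out of the wooden key block (leave the round-headed one in its slot), push it fully home in the lock on top of the cash box, wiggling it past the sticky pins if it catches, and only then turn it a quarter turn clockwise (seen from above), up to its stop, which lifts the lid. The lock springs back, so finish while still gripping the key and holding it turned; leave the lid itself alone and do not move the cup, the bottle or the bowl.

Things in the scene. Friction and masses are not known exactly. Their poses are not given: they have to be found in the camera images.
- key_mid (a point): Centre of the head of the right key, which stands upright, blade down, in a slot of the key block. Plain steel. The head is a square plate 34 mm wide (along x), 9 mm thick (along y) and 34 mm tall; z is up. Grip it by its flat faces. A shoulder rests on the block's top, so this point is 25 mm above it and 8 mm of shoulder stands free below the head. The key fits the lock either way round.
- spare_mid (a point): Centre of the head of the other key, in the other slot: the same but for a round head, a disc 34 mm across and 9 mm thick. It must stay in its slot.
- key_block: Fixed wooden block, 55 mm (x) by 150 mm (y) by 40 mm tall; origin at the centre of its underside. Two slots in its top at y = +38 and -38 mm, 18 mm long (along y), 7 mm wide, 36 mm deep. Which key stands in which slot changes, and so does the side on which block and cash box stand.
- keyhole (a point): Centre of the mouth of the key slot, on the top face of the brass lock plug, 85 mm above the counter; turns with the plug. Slot: 18 mm long (along x), 7 mm wide (y), 40 mm deep straight down, so 1 mm of play each side of the blade; 3 mm chamfer at the mouth. The key is home when its shoulder sits on this face: key_mid 25 mm above. A steel ring round it (27 mm opening) stands 1 mm proud.
- lock (a joint): Angle of the lock plug in rad: 0 at rest, grows as it turns clockwise seen from above, stop at 1.62. A spring drives it back to 0 when let go (about 0.05 N m at the start, 0.12 N m at the stop). The blade has about 0.15 rad of play in the slot, so the key must turn that much more than the plug, about 1.75 rad in all.
- lid (a joint): Angle of the cash box's lid in rad, 0 shut, lifted by the lock: 0.18 times the lock's angle (0.29 at the stop).
- cash_box: Grey steel cash box, fixed, 85 mm tall, 200 mm wide (y), from 40 mm before (-x) to 145 mm behind (+x) its origin, which lies on the lock's axis at the counter. The lid begins 35 mm behind the axis and is hinged at the far edge; a handle 20 mm high lies across it 85 mm behind the axis. With the lock at 0 the slot runs along the box's x.
- cup: White cup without handle, 66 mm across, 80 mm tall, bystander; origin at the centre of its underside.
- bottle: Amber bottle, 60 mm across, 160 mm tall, bystander; origin at the centre of its underside.
- bowl: White bowl, 110 mm across, 50 mm tall, bystander; origin at the centre of its underside.
- key_tip (a point): Foot of the same key's blade, 57 mm below key_mid on the key's axis. From the foot up: a flat blade 16 mm wide (x), 5 mm thick (y), 32 mm long, its last 4 mm narrowed to 10 x 3 mm; then the shoulder, 20 x 8 mm, 8 mm tall; then the head. The key weighs 40 to 80 g.
- pin0 (a joint): Upper of two sticky spring pins that stick 3 mm into the slot: this one at the slot's +x end, 13 mm below the mouth, the other at the -x end, 23 mm below. The blade's tapered tip pushes them aside with a push of 8 to 20 N; rocking the key (0.06 rad) and shifting it 1 mm to and fro along the slot eases them out, and they stay. Value: travel in m, 0 free, 0.001 to 0.003 with the blade in.
Mind the look-alikes: they are no part of the job. There is more than one size of the key_block; the job needs the middle-sized. Leave any orange look-alike of the part that bears key_mid alone.

How it is judged:
On the way, in this order (a step that is already met when the one before it is completed fails the run):
1. the square-headed key is lifted out of the block (z of key_mid in the frame of key_block above 0.098 m and contact force between the fingers and key above 1 N), for 0.1 s.
2. the key is fully home in the lock, not yet turned (z of key_mid in the frame of keyhole below 0.028 m and horizontal distance between key_mid and keyhole below 0.005 m and value of joint lock below 0.3 rad), for 0.1 s.
3. the lock is turned a quarter with the key (value of joint lock above 1.3 rad and contact force between the fingers and key above 1 N), for 0.2 s.
At the end, for the whole second after the job is handed in: The square-headed key is fully home in the lock (shoulder within 4 mm of the face, within 5 mm of the axis, upright within 0.2 rad), gripped by the fingers, the lock is held beyond 1.3 rad of its quarter turn and the lid is up; the round-headed key is still in its slot (all of step 3 and value of joint lid above 0.2 rad and z of key_mid in the frame of keyhole between 0.018 and 0.029 m and horizontal distance between key_mid and keyhole below 0.005 m and angle between key_mid's own z axis and vertical below 0.2 rad and z of spare_mid in the frame of key_block below 0.07 m); the arm keeps its last pose, push and grip.
It fails at once if the lock is turned before the key is fully home (value of joint lock above 0.5 rad and z of key_mid in the frame of keyhole above 0.031 m).
It fails at once if the lid is touched: it is to be opened by the key (contact force between any of the fingers, the arm and lid above 3 N).
It fails at once if the round-headed key is pulled out (distance of spare_mid from where it was at the start of the episode above 0.02 m).
It fails at once if a bystander is moved (distance of any of cup, bottle, bowl from where it was at the start of the episode above 0.03 m or angle between any of cup, bottle, bowl's own z axis and vertical above 0.5 rad).
It also fails if it takes over 51 s, if anything falls off the work surface, if the arm or the gripper's body presses on something with over 40 N, if the wrist force passes 120 N, or if a joint passes its speed limit or range.

### The arm

A 6-joint arm with a two-finger parallel gripper is mounted at the origin on the work surface. World frame = base frame: x ahead of the robot, y to its left, z up, the work surface at z = 0. Lengths are in m, angles in rad, forces in N, time in s.
With the tool pointing down it reaches from about 0.35 to 0.85 m from the base axis. Payload 8.1 kg.
Tool frame: the origin (TCP) lies on the mounting face of the last link; the fingertips stand 186 mm ahead of it and the grasp point (between the pads) lies 167 mm ahead of it (grip_point_offset is the distance from the TCP to the grasp point, in m); z points along the fingers, y is the direction in which the jaws open and shut (so a half turn about z gives the same grasp; the last joint's range is limited). The gripper opens to 93 mm and grips with 3 to 60 N. Pads are 15 mm wide; open, the fingers measure 128 mm over their backs; the gripper's body (75 mm by 188 mm) begins 65 mm behind the grasp point.
Start: joints at [-1.415, 0.13, 1.488, -0, 1.523, -0.085], TCP at [0.143, -0.583, 0.405] pointing down, gripper open.
Joint ranges: [-2.96, 2.96], [-0.89, 2.26], [0.02, 2.5], [-1.34, 4.48], [0, 2.73], [-2.66, 2.66]. Speed limits (rad/s): [2.39, 2.39, 2.79, 3.14, 3.14, 3.14].

### API

Orientations are given as a rotation vector (axis times angle).
In Python, from plant import read_state, read_camera, close_job, grip_point_offset gives the robot as it stands.
- The arm moves only by the shell command python3 -m creep 'ROWS' [OPENING] [FORCE]. ROWS is JSON, a list of rows, each a list of 2 entries, a list of its own where there are three numbers: the shift along the tool's x, y, z in cm, then the turn, a rotation vector about the tool's x, y, z in degrees. In form: [[[tx, ty, tz], [rx, ry, rz]], ...]. A call has 1 to 12 rows; each row shifts and turns the commanded pose from where the row before left it, along the tool's axes as they then stand; what a row does not reach is not made up. A row lasts 1/12 s, in which the tool goes at most 41.7 mm and 7.16 degrees, less where a joint would pass 70% of its speed; a pose out of reach is approached as far as the arm can. A call is refused whole if a number of a shift passes 4.17 or a number of a turn 7.16, either way. A call with a gripper value outside its range is refused whole. OPENING is the opening in per cent of the stroke, from 0 (shut) to 100 (fully open), set as the call begins (- or left out, the last holds). The fingers move at their own pace and stop on an object; FORCE is the grip in N (left out, the last holds). Time passes only in rows, so rows that do not move let the fingers close. It gives the time, the measured TCP pose, the force and the opening at its end, in the units of the state.
- read_state(): the state, without advancing time (a new reading comes with each control period).
- read_camera(name): name is "side" or "top" or "wrist"; returns a dict with "img" (400x640x3 uint8, red, green, blue), "K" (3x3 intrinsics, pixels), "T" (4x4, takes a point from camera to world coordinates). Camera axes: x right, y down, z forward; pixel columns grow to the right and rows downward; lengths in m; the calibration is good to about 2 mm. A picture is of the moment at which its call begins. There is no depth.
- close_job(): hands the job in, once; it reports no verdict.
The state is a dict: "t": time; "q": joint angles; "dq": joint speeds; "joint_torque": joint torques, N m; "tool_pos": TCP position; "orientation": TCP orientation; "force": force on the tool from outside, world axes, zero at the start; "wrist_torque": the same for the moment, N m; "opening": finger opening in m.
Only numpy, scipy, OpenCV 4.12 (cv2) and the standard library are available. Lean on these libraries where they do the work, as an engineer would, in place of code of your own. Each camera call takes 0.05 s, during which the arm holds its last target.

## Working session

There is one attempt and no reset: what is moved stays moved. The work goes in short steps, Python scripts to look and compute and a shell command to move; the robot and the scene stay as the last step left them, time stands still between calls to the robot, and variables do not carry over. Pictures are saved under pics/ and viewed, and the job is handed in when it is done.

```bash
ls; mkdir -p pics
python3 - <<'E'
from plant import *
import cv2
print(read_state(), grip_point_offset if not callable(grip_point_offset) else grip_point_offset())
for n in ["side","top","wrist"]:
    c=read_camera(n); cv2.imwrite(f"pics/{n}0.png",c["img"][:,:,::-1]); print(n,c["K"].round(1).tolist(),c["T"].round(4).tolist())
E
```

```text
pics
{'t': 0.0, 'q': array([-1.41542920e+00,  1.31151968e-01,  1.48930007e+00, -2.78160381e-05,
        1.52297733e+00, -8.53958166e-02]), 'dq': array([-1.29992545e-04, -1.72572997e-03, -1.72911060e-03, -5.22199433e-05,
        1.24064607e-03, -3.57234227e-04]), 'joint_torque': array([ 2.81374247e-03, -5.59843397e+01, -4.91753626e+01,  7.69809284e-02,
        3.53053550e-02, -1.95065086e-04]), 'tool_pos': array([ 0.143049  , -0.58245845,  0.4036812 ]), 'orientation': array([-3.11703502e+00, -3.77058561e-01,  1.44447067e-04]), 'force': array([-0.08169068,  0.42527986, -0.54230789]), 'wrist_torque': array([-0.01814639, -0.01543407,  0.00847624]), 'opening': 0.09322284273551122} 0.1673
side [[486.0, 0.0, 314.6], [0.0, 486.0, 196.7], [0.0, 0.0, 1.0]] [[-0.8611, -0.3266, 0.3897, 0.0169], [-0.5084, 0.5709, -0.6447, 0.8313], [-0.0119, -0.7532, -0.6576, 0.9176], [0.0, 0.0, 0.0, 1.0]]
top [[427.6, 0.0, 327.3], [0.0, 427.6, 202.2], [0.0, 0.0, 1.0]] [[0.0249, -0.9985, 0.0482, 0.4527], [-0.9996, -0.0241, 0.0156, -0.0188], [-0.0144, -0.0485, -0.9987, 1.3967], [0.0, 0.0, 0.0, 1.0]]
wrist [[282.4, 0.0, 315.1], [0.0, 282.4, 197.9], [0.0, 0.0, 1.0]] [[0.2394, -0.9262, -0.2911, 0.226], [-0.9709, -0.2287, -0.0709, -0.5623], [-0.0009, 0.2996, -0.9541, 0.383], [0.0, 0.0, 0.0, 1.0]]
```

View pics/side0.png

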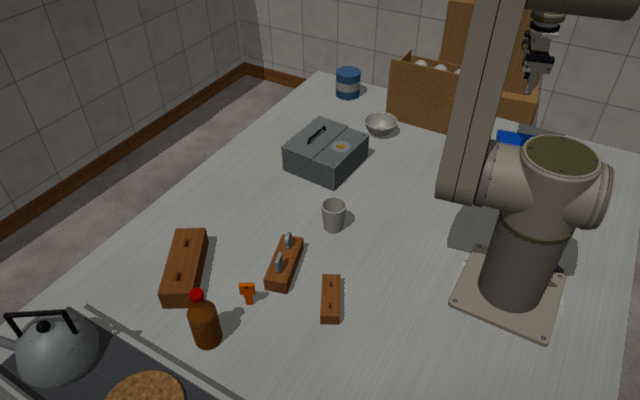

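View pics/top0.png

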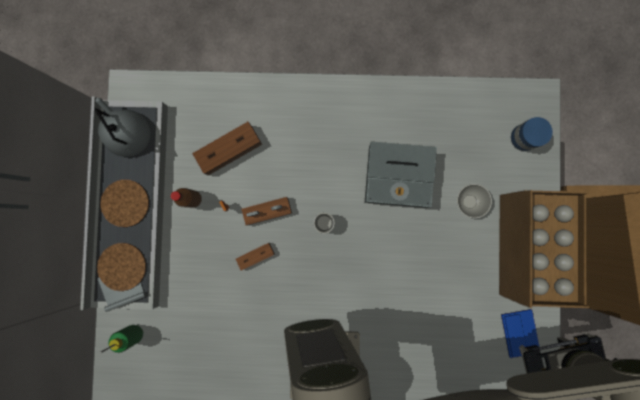

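View pics/wrist0.png

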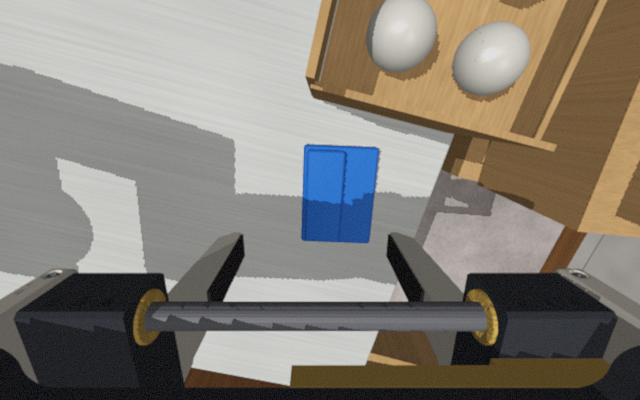

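The keyed block is at about (267,210) in the top view, the box at (400,175), and in the side view the keys are near (289,240) and (280,262). Next I'll zoom in.

Run:
```python
import cv2,numpy as np
s=cv2.imread("pics/side0.png"); t=cv2.imread("pics/top0.png")
a=cv2.resize(s[225:300,235:335],None,fx=8,fy=8,interpolation=cv2.INTER_CUBIC)[:600,:800]; cv2.imwrite("pics/z1.png",a)
b=cv2.resize(t[180:240,225:305],None,fx=10,fy=10,interpolation=cv2.INTER_CUBIC); cv2.imwrite("pics/z2.png",b)
b=cv2.resize(t[135:215,355:445],None,fx=7,fy=7,interpolation=cv2.INTER_CUBIC); cv2.imwrite("pics/z3.png",b)
```

```text
(no output)
```

View pics/z1.png

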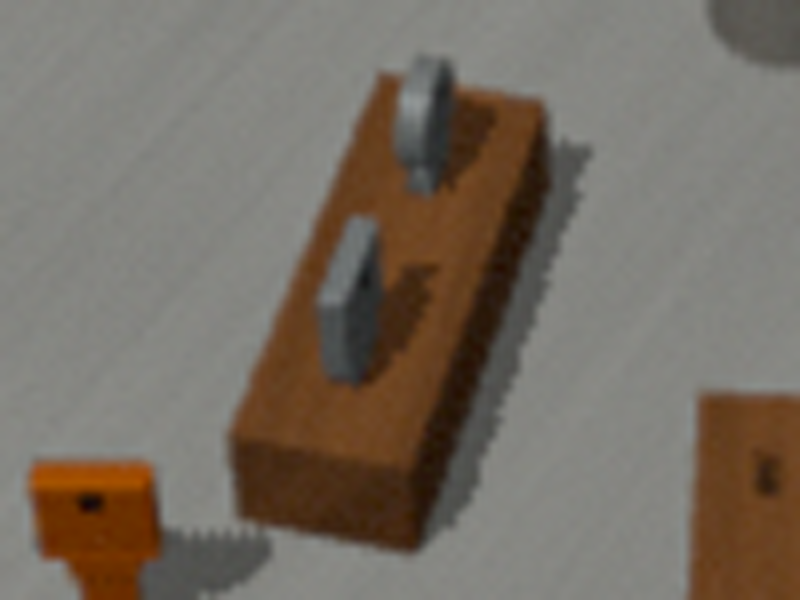

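View pics/z2.png

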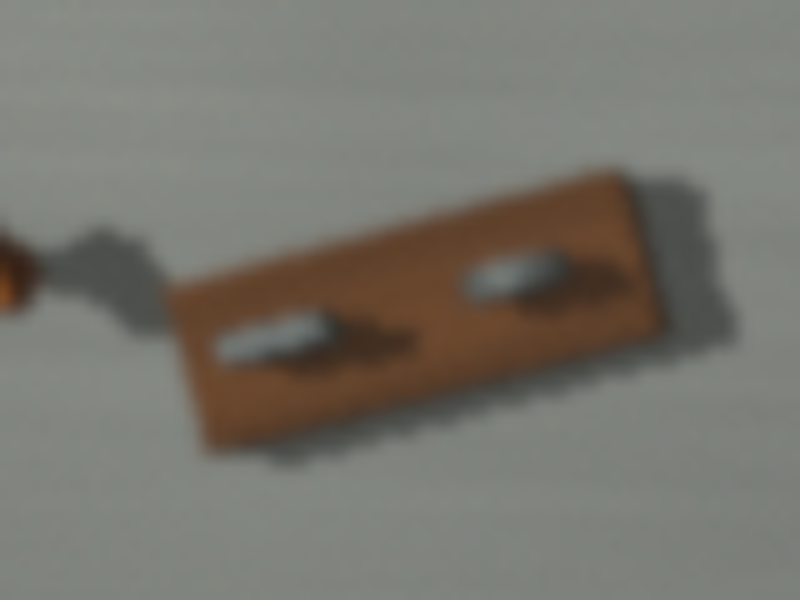

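View pics/z3.png

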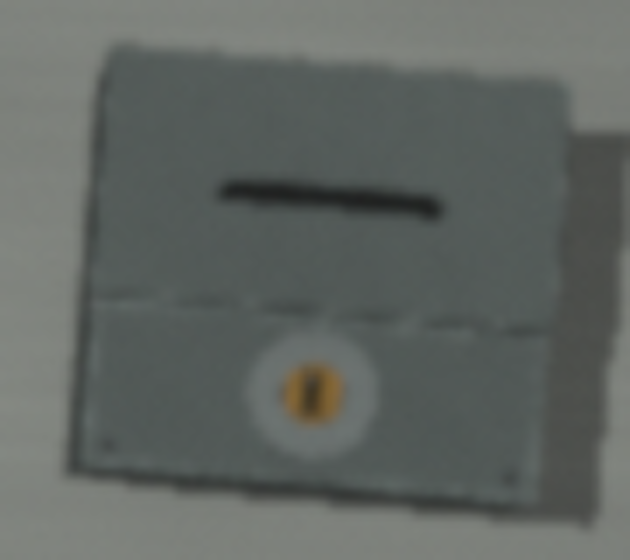

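In the side zoom the square head is the nearer key, around (279,262), and the round one is near (288,240). In the top view the square key is the left one, near (252,214). The plug is near (399,191), with its slot roughly image-vertical. Now I'll measure.

```bash
cat > h.py <<'E'
import numpy as np,cv2
from scipy.spatial.transform import Rotation as R
from plant import *
def ray(c,uv):
    K,T=np.array(c["K"]),np.array(c["T"]); d=T[:3,:3]@np.linalg.solve(K,[uv[0],uv[1],1.]); return T[:3,3],d
def plane(c,uv,z):
    o,d=ray(c,uv); return o+d*(z-o[2])/d[2]
def tri(c1,u1,c2,u2):
    o1,d1=ray(c1,u1);o2,d2=ray(c2,u2)
    s=np.linalg.lstsq(np.array([d1,-d2]).T,o2-o1,rcond=None)[0]
    p,q=o1+s[0]*d1,o2+s[1]*d2; return (p+q)/2,np.linalg.norm(p-q)
def proj(c,p):
    K,T=np.array(c["K"]),np.array(c["T"]); v=K@(T[:3,:3].T@(np.asarray(p)-T[:3,3])); return v[:2]/v[2]
E
python3 - <<'E'
from h import *
t=read_camera("top"); s=read_camera("side")
hsv=cv2.cvtColor(t["img"],cv2.COLOR_RGB2HSV)
m=cv2.inRange(hsv,(4,90,40),(18,255,200)); m[:,:235]=0; m[:,300:]=0; m[:190]=0; m[230:]=0
m=cv2.morphologyEx(m,cv2.MORPH_CLOSE,np.ones((9,9)))
cs,_=cv2.findContours(m,0,2)
c=max(cs,key=cv2.contourArea); r=cv2.minAreaRect(c); b=cv2.boxPoints(r); print(r)
P=np.array([plane(t,p,.04) for p in b]); print(P.round(4)); print("center",P.mean(0).round(4),np.linalg.norm(P[0]-P[1]),np.linalg.norm(P[1]-P[2]))
e=[P[1]-P[0],P[2]-P[1]]; L=max(e,key=np.linalg.norm); L/=np.linalg.norm(L)
if L[1]<0:L=-L
print("long yaw from y",np.arctan2(-L[0],L[1])); C=P.mean(0)
for k in(.038,-.038): print("slot",k,(C+k*L).round(4))
print("sq top(top)",plane(t,(252.2,213.8),.082), "tri top", tri(t,(252.2,213.8),s,(235+350/8,225+258/8)))
# plug
m=cv2.inRange(hsv,(12,100,60),(30,255,255)); m[:,:385]=0; m[:,415:]=0; m[:178]=0; m[205:]=0
cs,_=cv2.findContours(m,0,2); c=np.vstack(cs); r=cv2.minEnclosingCircle(c); print("plug",r,plane(t,r[0],.085))
hs=cv2.cvtColor(s["img"],cv2.COLOR_RGB2HSV)
m=cv2.inRange(hs,(12,100,60),(30,255,255)); m[:,:325]=0; m[:,360:]=0; m[:135]=0; m[158:]=0
cs,_=cv2.findContours(m,0,2); c=np.vstack(cs); r2=cv2.minAreaRect(c); print("side",r2,plane(s,r2[0],.085), tri(t,r[0],s,r2[0]))
# box front edge: near seam
for p in [(94,297),(540,332),(222,190),(440,207),(82,465),(532,500)]:
    print(plane(t,(355+p[0]/7,135+p[1]/7),.085).round(4))
E
```

```text
((266.10235595703125, 210.7888946533203), (16.64385986328125, 47.233951568603516), 75.25643920898438)
[[0.4906 0.2761 0.04  ]
 [0.5325 0.1316 0.04  ]
 [0.4816 0.1166 0.04  ]
 [0.4398 0.2608 0.04  ]]
center [0.4861 0.1963 0.04  ] 0.1504186128018575 0.05304831010606517
long yaw from y 0.2817452260699448
slot 0.038 [0.4756 0.2328 0.04  ]
slot -0.038 [0.4967 0.1598 0.04  ]
sq top(top) [0.47474233 0.23226653 0.082     ] tri top (array([0.47576171, 0.23313462, 0.08064859]), np.float64(0.002322462233365284))
plug ((399.1470642089844, 190.6764678955078), 3.9119694232940674) [ 0.55670011 -0.2178845   0.085     ]
side ((340.5, 146.0), (4.0, 7.0), 90.0) [ 0.55958476 -0.2189693   0.085     ] (array([ 0.55747305, -0.2171331 ,  0.0868303 ]), np.float64(0.0020660545698258743))
[ 0.5953 -0.1229  0.085 ]
[ 0.5845 -0.3184  0.085 ]
[ 0.6439 -0.1782  0.085 ]
[ 0.6385 -0.2739  0.085 ]
[ 0.5213 -0.1192  0.085 ]
[ 0.5107 -0.3159  0.085 ]
```

```bash
cat >> h.py <<'E'
def go(p,yaw_deg=None):
    """p: desired grasp point world; report tool-frame deltas (cm, current axes), yaw delta, tilt"""
    s=read_state(); Rm=R.from_rotvec(s["orientation"]).as_matrix()
    g=s["tool_pos"]+Rm[:,2]*grip_point_offset
    print("t %.2f grasp"%s["t"],g.round(4),"q",s["q"].round(2),"F",s["force"].round(1),"M",s["wrist_torque"].round(2),"open %.4f"%s["opening"])
    ya=np.degrees(np.arctan2(Rm[1,1],Rm[0,1]))
    print("yang %.2f"%ya,"tilt z",Rm[:,2].round(4))
    if p is not None: print("delta tool cm",(100*Rm.T@(np.array(p)-g)).round(2), "len",np.linalg.norm(np.array(p)-g))
    if yaw_deg is not None: # vertical tool target
        c,s_=np.cos(np.radians(yaw_deg)),np.sin(np.radians(yaw_deg))
        Rt=np.array([[s_,c,0],[-c,s_,0],[0,0,-1.]])
        print("turn deg (tool)",np.degrees(R.from_matrix(Rm.T@Rt).as_rotvec()).round(2))
        if p is not None: print("delta after turn",(100*Rt.T@(np.array(p)-g)).round(2))
E
python3 -m creep '[[[3.05,-1.68,0],[0,0,0]],[[3.05,-1.68,0],[0,0,0]],[[3.05,-1.68,0],[0,0,0]],[[3.05,-1.68,0],[0,0,0]],[[3.05,-1.68,0],[0,0,0]],[[3.05,-1.68,0],[0,0,0]],[[3.05,-1.68,0],[0,0,0]],[[3.05,-1.68,0],[0,0,0]],[[3.05,-1.68,0],[0,0,0]],[[3.05,-1.68,0],[0,0,0]],[[3.05,-1.68,0],[0,0,0]],[[3.05,-1.68,0],[0,0,0]]]' 50
python3 -c "
from h import *
go([.475,.2,.22],16.1)"
```

```text
t: 1.25
tool_pos: [0.4515, -0.2982, 0.4048]
orientation: [3.119, 0.377, 0.0]
force: [0.4, -1.0, -0.1]
opening: 0.0466
t 1.25 grasp [ 0.4515 -0.2982  0.2375] q [-0.68 -0.03  1.65 -0.    1.52  0.65] F [ 0.4 -1.  -0.1] M [ 0.03 -0.03 -0.03] open 0.0466
yang -76.20 tilt z [ 1.e-04 -2.e-04 -1.e+00]
delta tool cm [ 14.16 -47.82   1.74] len 0.49907081543796467Traceback (most recent call last):
  File "<string>", line 3, in <module>
    go([.475,.2,.22],16.1)
    ~~^^^^^^^^^^^^^^^^^^^^
  File "h.py", line 25, in go
    print("turn deg (tool)",np.degrees(R.from_matrix(Rm.T@Rt).as_rotvec()).round(2))
                                       ~~~~~~~~~~~~~^^^^^^^^^
  File "scipy/spatial/transform/_rotation.pyx", line 1143, in scipy.spatial.transform._rotation.Rotation.from_matrix
ValueError: Non-positive determinant (left-handed or null coordinate frame) in rotation matrix 0: [[ 4.02163069e-02  9.99190992e-01 -9.87522315e-05]
 [ 9.99190978e-01 -4.02163254e-02 -1.93013963e-04]
 [ 1.96829265e-04  9.09100300e-05  9.99999976e-01]].
```

```bash
sed -i 's/\[\[s_,c,0\],\[-c,s_,0\],/[[-s_,c,0],[c,s_,0],/' h.py
python3 -m creep '[[[1.15,-3.85,0],[0,0,0]],[[1.15,-3.85,0],[0,0,0]],[[1.15,-3.85,0],[0,0,0]],[[1.15,-3.85,0],[0,0,0]],[[1.15,-3.85,0],[0,0,0]],[[1.15,-3.85,0],[0,0,0]],[[1.15,-3.85,0],[0,0,0]],[[1.15,-3.85,0],[0,0,0]],[[1.15,-3.85,0],[0,0,0]],[[1.15,-3.85,0],[0,0,0]],[[1.15,-3.85,0],[0,0,0]],[[1.15,-3.85,0],[0,0,0]]]'
python3 -m creep '[[[0,0,0],[0,0,-7.1]],[[0,0,0],[0,0,-7.1]],[[0,0,0],[0,0,-7.1]],[[0,0,0],[0,0,-7.1]],[[0,0,0],[0,0,-7.1]],[[0,0,0],[0,0,-7.1]],[[0,0,0],[0,0,-7.1]],[[0,0,0],[0,0,-7.1]],[[0,0,0],[0,0,-7.1]],[[0,0,0],[0,0,-7.1]],[[0,0,0],[0,0,-7.1]],[[0,0,0],[0,0,-7.1]]]'
python3 -c "
from h import *
go([.475,.2325,.17],16.1)"
```

```text
t: 2.25
tool_pos: [0.4739, 0.184, 0.4049]
orientation: [3.119, 0.377, 0.001]
force: [0.5, -0.1, 0.3]
opening: 0.0464
t: 3.25
tool_pos: [0.4743, 0.182, 0.4047]
orientation: [-2.033, -2.395, 0.0]
force: [-0.6, -0.4, -0.2]
opening: 0.0464
t 3.25 grasp [0.4742 0.182  0.2374] q [ 0.27 -0.12  1.74  0.    1.52  0.1 ] F [-0.6 -0.4 -0.2] M [-0.03 -0.12  0.  ] open 0.0464
yang 9.35 tilt z [-1.e-04  0.e+00 -1.e+00]
delta tool cm [4.97 0.9  6.74] len 0.08422785516979533
turn deg (tool) [-0.   -0.   -6.75]
delta after turn [4.83 1.47 6.74]
```

```bash
python3 -m creep '[[[0,0,0],[0,0,-6.75]],[[2.4,0.7,2.2],[0,0,0]],[[2.4,0.7,2.2],[0,0,0]],[[0,0,2.2],[0,0,0]],[[0,0,0],[0,0,0]],[[0,0,0],[0,0,0]]]'
python3 - <<'E'
from h import *
go([.475,.2325,.068],16.1)
for n in ["wrist","top","side"]:
    c=read_camera(n); cv2.imwrite(f"pics/{n}1.png",c["img"][:,:,::-1]); np.save(f"{n}1.npy",c,allow_pickle=True)
E
```

```text
t: 3.75
tool_pos: [0.4741, 0.2318, 0.3375]
orientation: [-1.894, -2.504, 0.005]
force: [0.7, -0.0, 0.7]
opening: 0.0462
t 3.75 grasp [0.4736 0.2315 0.1702] q [ 0.36 -0.02  1.77 -0.    1.4   0.08] F [ 0.7 -0.   0.7] M [-0.06 -0.13  0.01] open 0.0462
yang 15.78 tilt z [-0.0033 -0.0015 -1.    ]
delta tool cm [ 0.06  0.2  10.22] len 0.10225064463899788
turn deg (tool) [-0.2   0.03 -0.32]
delta after turn [ 0.05  0.16 10.22]
```

View pics/wrist1.png

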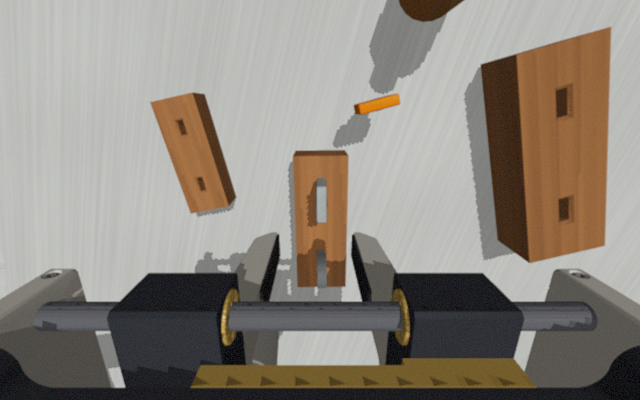

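Run:
```python
from h import *
c=np.load("wrist1.npy",allow_pickle=True).item()
a=np.array([-np.sin(np.radians(16.1)),np.cos(np.radians(16.1)),0])
k=np.array([.475,.2325,.082])
print([proj(c,k+d*a).round(1) for d in(-.017,0,.017)])
im=c["img"]; hsv=cv2.cvtColor(im,cv2.COLOR_RGB2HSV)
z=cv2.resize(im[145:290,285:360,::-1],None,fx=4,fy=4,interpolation=cv2.INTER_CUBIC); cv2.imwrite("pics/z4.png",z)
```

```text
[array([315.8, 225.7]), array([315.7, 207.9]), array([315.6, 189.4])]
```

View pics/z4.png

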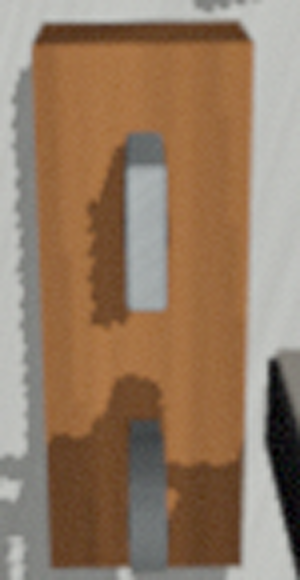

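Run:
```python
from h import *
c=np.load("wrist1.npy",allow_pickle=True).item(); s=np.load("side1.npy",allow_pickle=True).item(); t=np.load("top1.npy",allow_pickle=True).item()
for u in [(321.6,186.3),(321.6,222.5),(321.6,204.5)]: print(plane(c,u,.082).round(4))
for u in [(285+36/4,145+42/4),(285+250/4,145+42/4),(285+240/4,145+565/4),(285+53/4,145+565/4)]: print("block",plane(c,u,.04).round(4))
print(c["T"].round(3))
z=cv2.resize(s["img"][225:300,235:335,::-1],None,fx=8,fy=8,interpolation=cv2.INTER_CUBIC); cv2.imwrite("pics/z5.png",z)
z=cv2.resize(t["img"][170:240,215:305,::-1],None,fx=8,fy=8,interpolation=cv2.INTER_CUBIC); cv2.imwrite("pics/z6.png",z)
```

```text
[0.4745 0.2529 0.082 ]
[0.4839 0.2206 0.082 ]
[0.4791 0.237  0.082 ]
block [0.4436 0.2648 0.04  ]
block [0.4941 0.2791 0.04  ]
block [0.5371 0.1361 0.04  ]
block [0.4858 0.1214 0.04  ]
[[ 0.962  0.261  0.08   0.452]
 [ 0.273 -0.917 -0.291  0.313]
 [-0.003  0.302 -0.953  0.317]
 [ 0.     0.     0.     1.   ]]
```

View pics/z5.png

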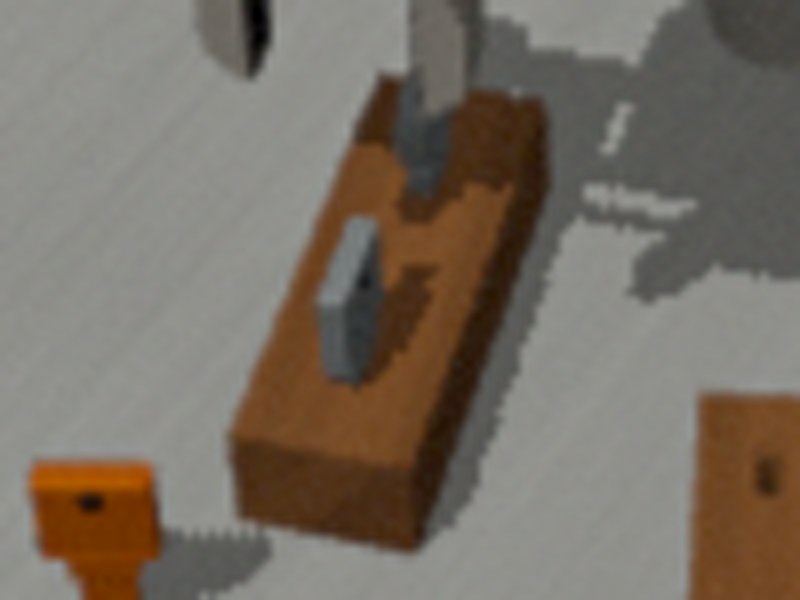

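Run:
```python
from h import *
c=np.load("wrist1.npy",allow_pickle=True).item(); s=np.load("side1.npy",allow_pickle=True).item(); t=np.load("top1.npy",allow_pickle=True).item()
st=read_state(); Rm=R.from_rotvec(st["orientation"]).as_matrix()
for y in(-.0231,.0231,-.0406,.0406):
  for x in (-.0075,.0075):
    p=st["tool_pos"]+Rm@[x,y,.186]
    print(x,y,"wrist",proj(c,p).round(1),"side",proj(s,p).round(1),"top",proj(t,p).round(1))
w=c["img"][200:300,240:400,::-1]; cv2.imwrite("pics/z7.png",cv2.resize(w,None,fx=5,fy=5,interpolation=cv2.INTER_CUBIC))
w=s["img"][190:270,240:340,::-1]; cv2.imwrite("pics/z8.png",cv2.resize(w,None,fx=7,fy=7,interpolation=cv2.INTER_CUBIC))
```

```text
-0.0075 -0.0231 wrist [280.8 257.8] side [288.6 233.7] top [252. 220.]
0.0075 -0.0231 wrist [280.  236.6] side [286.6 238.5] top [247.  221.2]
-0.0075 0.0231 wrist [352.4 258.2] side [268.7 230.1] top [248.3 204.6]
0.0075 0.0231 wrist [353.4 237. ] side [266.5 234.8] top [243.3 205.9]
-0.0075 -0.0406 wrist [253.7 257.7] side [296.3 235.2] top [253.5 225.8]
0.0075 -0.0406 wrist [252.2 236.5] side [294.3 240. ] top [248.5 227.1]
-0.0075 0.0406 wrist [379.5 258.3] side [261.2 228.7] top [246.8 198.8]
0.0075 0.0406 wrist [381.2 237.1] side [258.9 233.3] top [241.8 200. ]
```

View pics/z7.png

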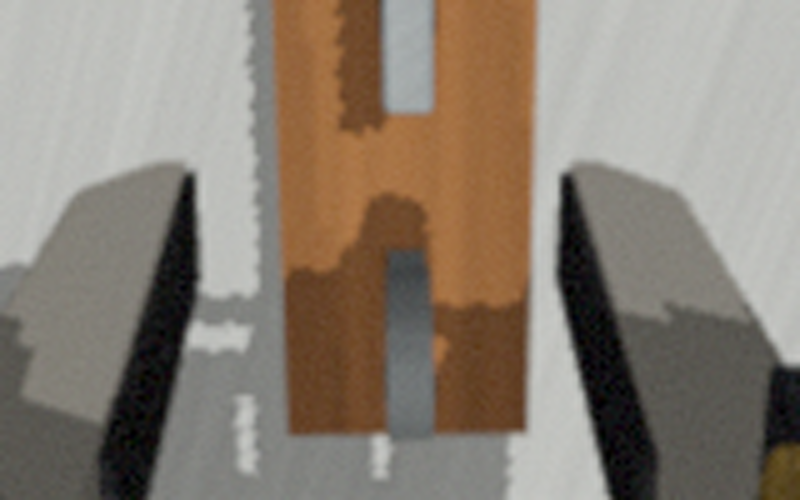

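View pics/z8.png

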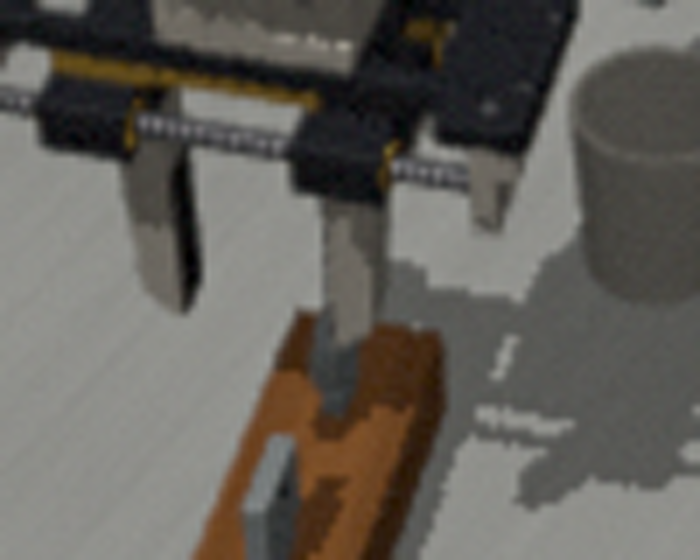

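Run:
```python
from h import *
c=np.load("wrist1.npy",allow_pickle=True).item(); s=np.load("side1.npy",allow_pickle=True).item(); t=np.load("top1.npy",allow_pickle=True).item()
for p in ([.479,.237,.082],[.475,.2325,.082],[.477,.235,.082]): print(p,proj(s,p),proj(t,p),proj(c,p))
print(plane(s,(278.5,257.25),.082),plane(t,(252.2,213.8),.082))
print(tri(s,(278.5,257.25),c,(321.6,204.5)),tri(s,(278.5,257.25),c,(322.9,206.5)))
```

```text
[0.479, 0.237, 0.082] [277.10566666 257.45673534] [250.71562912 212.38162102] [321.50260404 204.44353782]
[0.475, 0.2325, 0.082] [279.6513236  256.83269006] [252.12728748 213.7145659 ] [315.72005346 207.91363786]
[0.477, 0.235, 0.082] [278.31853386 257.21559066] [251.34055472 213.0460376 ] [318.68414438 205.92389369]
[0.47658095 0.23487961 0.082     ] [0.47474233 0.23226653 0.082     ]
(array([0.47822953, 0.2352789 , 0.08065409]), np.float64(0.003194705796132372)) (array([0.48033142, 0.2325386 , 0.07682454]), np.float64(0.00317769472880334))
```

View pics/z6.png

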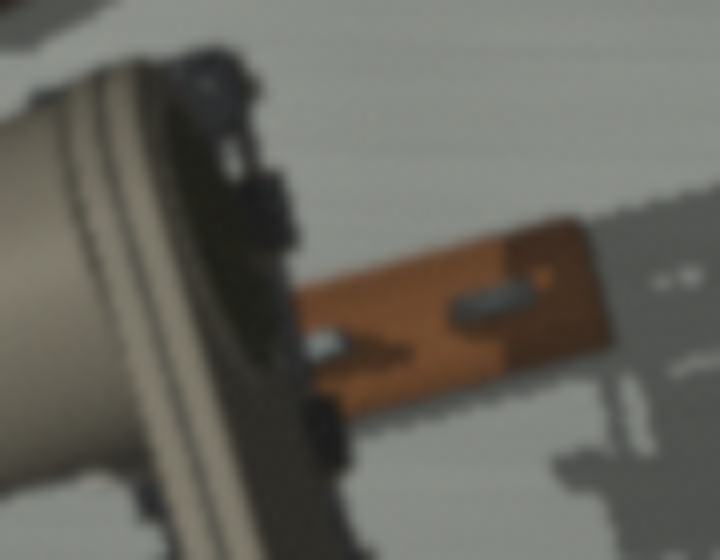

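```bash
python3 -m creep '[[[0.24,0.42,1.5],[-0.2,0,-0.3]],[[0,0,1.5],[0,0,0]],[[0,0,1.5],[0,0,0]],[[0,0,1.5],[0,0,0]],[[0,0,0],[0,0,0]],[[0,0,0],[0,0,0]],[[0,0,0],[0,0,0]]]'
python3 - <<'E'
from h import *
go([.477,.235,.068],16.1)
for n in ["wrist","side"]:
    c=read_camera(n); cv2.imwrite(f"pics/{n}2.png",c["img"][:,:,::-1]); np.save(f"{n}2.npy",c,allow_pickle=True)
    if n=="side": cv2.imwrite("pics/z9.png",cv2.resize(c["img"][200:300,230:340,::-1],None,fx=6,fy=6,interpolation=cv2.INTER_CUBIC))
E
```

```text
t: 4.48
tool_pos: [0.479, 0.2354, 0.2807]
orientation: [1.888, 2.507, 0.008]
force: [0.2, -0.3, 0.1]
opening: 0.0465
t 4.48 grasp [0.48   0.2357 0.1134] q [ 0.36  0.04  1.81 -0.    1.28  0.08] F [ 0.2 -0.3  0.1] M [-0.07 -0.09 -0.02] open 0.0465
yang 16.02 tilt z [ 0.0057  0.0018 -1.    ]
delta tool cm [ 0.02 -0.33  4.53] len 0.04546478281425662
turn deg (tool) [ 0.34 -0.01 -0.08]
delta after turn [ 0.02 -0.31  4.54]
```

View pics/wrist2.png

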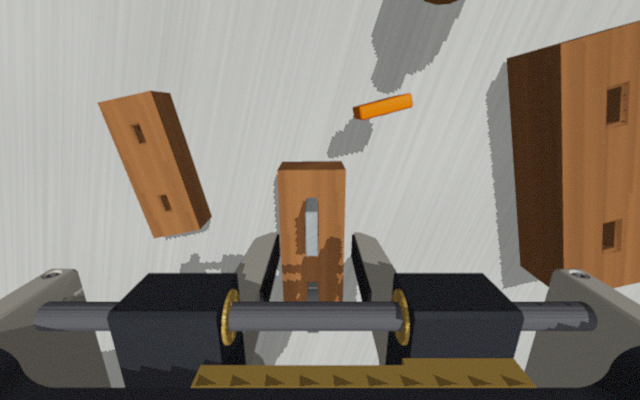

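View pics/z9.png

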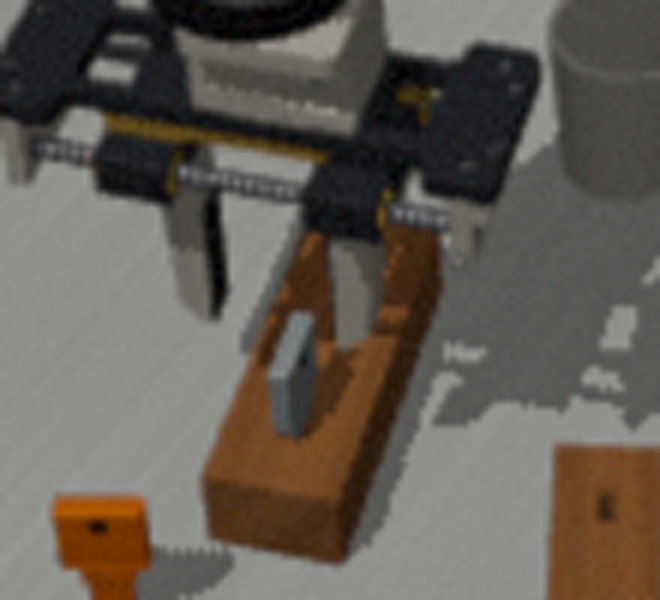

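Run:
```python
from h import *
c=np.load("wrist2.npy",allow_pickle=True).item()
cv2.imwrite("pics/z10.png",cv2.resize(c["img"][190:290,250:390,::-1],None,fx=5,fy=5,interpolation=cv2.INTER_CUBIC))
for k in range(3): go([.477,.235,.068],16.1); read_camera("wrist")
```

```text
t 4.58 grasp [0.4801 0.2359 0.1134] q [ 0.36  0.04  1.81 -0.    1.28  0.08] F [-0.1  0.3  0.6] M [-0.01 -0.07  0.01] open 0.0465
yang 16.03 tilt z [ 0.0061  0.002  -1.    ]
delta tool cm [-0.   -0.35  4.54] len 0.04549904363827035
turn deg (tool) [ 0.37 -0.01 -0.07]
delta after turn [-0.   -0.32  4.54]
t 4.63 grasp [0.4799 0.2359 0.1131] q [ 0.36  0.04  1.81 -0.    1.28  0.08] F [ 0.2 -0.1  0.6] M [-0.04 -0.11  0.07] open 0.0468
yang 16.04 tilt z [ 0.0058  0.0019 -1.    ]
delta tool cm [-0.01 -0.33  4.51] len 0.04524120657937209
turn deg (tool) [ 0.35 -0.01 -0.06]
delta after turn [-0.   -0.3   4.51]
t 4.68 grasp [0.4797 0.2359 0.1128] q [ 0.36  0.04  1.81 -0.    1.28  0.08] F [-0.5 -0.7  0.1] M [-0.08 -0.06  0.  ] open 0.0464
yang 16.04 tilt z [ 0.0054  0.0018 -1.    ]
delta tool cm [-0.01 -0.31  4.48] len 0.0449279471086028
turn deg (tool) [ 0.33 -0.01 -0.06]
delta after turn [-0.01 -0.28  4.48]
```

View pics/z10.png

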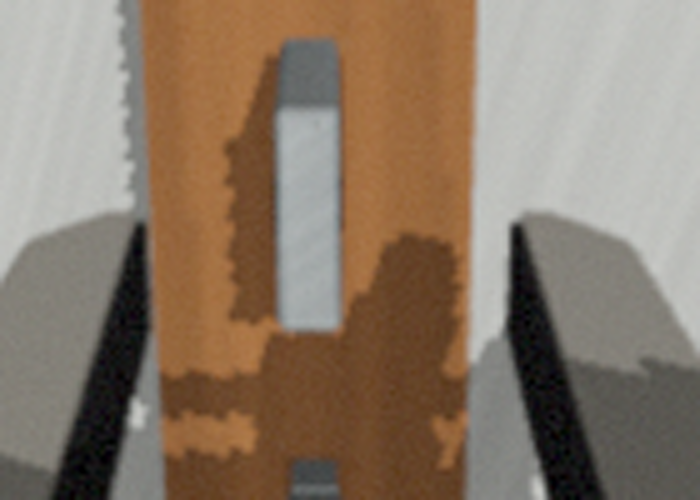

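Run:
```python
from h import *
c=np.load("wrist2.npy",allow_pickle=True).item()
a,b=plane(c,(311.8,211.4),.082),plane(c,(311.8,256),.082); print(a,b,(a+b)/2,np.linalg.norm(a-b))
a,b=plane(c,(313,213.5),.082),plane(c,(313,258),.082); print(a,b,(a+b)/2,np.linalg.norm(a-b))
```

```text
[0.47425686 0.25312309 0.082     ] [0.48343239 0.22084832 0.082     ] [0.47884462 0.23698571 0.082     ] 0.03355370304135637
[0.4754438  0.25189832 0.082     ] [0.4846844  0.21955218 0.082     ] [0.4800641  0.23572525 0.082     ] 0.033640174625930885
```

```bash
python3 -m creep '[[[0,0,0.9],[0.2,0,0]],[[0,0,0.9],[0,0,0]],[[0,0,0.9],[0,0,0]],[[0,0,0],[0,0,0]],[[0,0,0],[0,0,0]],[[0,0,0],[0,0,0]]]'
python3 - <<'E'
from h import *
go([.478,.2355,.068],16.1)
c=read_camera("wrist"); cv2.imwrite("pics/z11.png",cv2.resize(c["img"][190:290,250:390,::-1],None,fx=5,fy=5,interpolation=cv2.INTER_CUBIC))
E
```

```text
t: 5.23
tool_pos: [0.4782, 0.2355, 0.2514]
orientation: [-1.889, -2.51, 0.001]
force: [-0.1, 0.3, 1.0]
opening: 0.0464
t 5.23 grasp [0.4781 0.2354 0.0841] q [ 0.36  0.08  1.83 -0.    1.23  0.08] F [-0.1  0.3  1. ] M [-0.04 -0.11 -0.01] open 0.0464
yang 16.05 tilt z [-7.e-04 -3.e-04 -1.e+00]
delta tool cm [ 0.01 -0.01  1.61] len 0.01609451891505099
turn deg (tool) [-0.04  0.   -0.05]
delta after turn [ 0.01 -0.01  1.61]
```

View pics/z11.png

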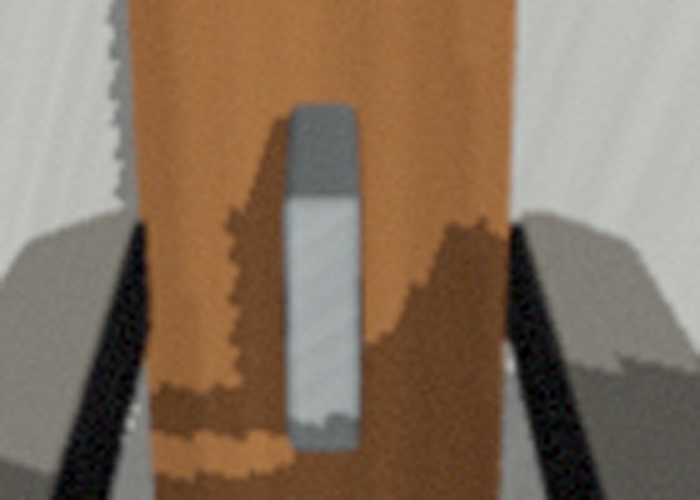

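```bash
python3 - <<'E'
from h import *
c=read_camera("wrist"); st=read_state(); Rm=R.from_rotvec(st["orientation"]).as_matrix()
g=st["tool_pos"]+Rm@[0,0,st["tool_pos"][2]-.082]; print(proj(c,g), "minus finger offset ~(1.3,2)")
a,b=plane(c,(315,190+197/5),.082),plane(c,(315,190+450/5),.082); print((a+b)/2,np.linalg.norm(a-b))
E
python3 -m creep '[[[0,-0.05,0.8],[0,0,0]],[[0,0,0.75],[0,0,0]],[[0,0,0],[0,0,0]],[[0,0,0],[0,0,0]],[[0,0,0],[0,0,0]]]'
python3 -c "
from h import *
go([.478,.2355,.068],16.1)"
```

```text
[313.17499619 257.26725192] minus finger offset ~(1.3,2)
[0.47931013 0.23701483 0.082     ] 0.03353240591428113
t: 5.75
tool_pos: [0.4778, 0.2353, 0.236]
orientation: [-1.889, -2.51, 0.001]
force: [-0.6, -0.8, 0.7]
opening: 0.0462
t 5.75 grasp [0.4777 0.2353 0.0687] q [0.36 0.1  1.84 0.   1.2  0.08] F [-0.6 -0.8  0.7] M [-0.03 -0.13  0.02] open 0.0462
yang 16.05 tilt z [-5.e-04 -2.e-04 -1.e+00]
delta tool cm [0.01 0.04 0.07] len 0.0008152373765164808
turn deg (tool) [-0.03  0.   -0.05]
delta after turn [0.01 0.04 0.07]
```

```bash
python3 -m creep '[[[0,0,0],[0,0,0]],[[0,0,0],[0,0,0]],[[0,0,0],[0,0,0]],[[0,0,0],[0,0,0]],[[0,0,0],[0,0,0]],[[0,0,0],[0,0,0]],[[0,0,0],[0,0,0]],[[0,0,0],[0,0,0]]]' 0 50
python3 -c "
from h import *
go([.478,.2355,.068],16.1)"
```

```text
t: 6.42
tool_pos: [0.4779, 0.2353, 0.2363]
orientation: [1.89, 2.51, 0.0]
force: [-0.8, 0.0, 0.3]
opening: 0.0087
t 6.42 grasp [0.4779 0.2353 0.069 ] q [ 0.36  0.1   1.84 -0.    1.2   0.08] F [-0.8  0.   0.3] M [-0.05 -0.08 -0.02] open 0.0087
yang 16.05 tilt z [ 0. -0. -1.]
delta tool cm [0.01 0.02 0.1 ] len 0.0009828840969107959
turn deg (tool) [ 0.    0.   -0.05]
delta after turn [0.01 0.02 0.1 ]
```

```bash
python3 -m creep '[[[0,0,-0.5],[0,0,0]],[[0,0,-1],[0,0,0]],[[0,0,-1],[0,0,0]],[[0,0,-1.5],[0,0,0]],[[0,0,-2],[0,0,0]],[[0,0,-2],[0,0,0]],[[0,0,-2.5],[0,0,0]],[[0,0,-2.5],[0,0,0]],[[0,0,-2],[0,0,0]],[[0,0,0],[0,0,0]],[[0,0,0],[0,0,0]],[[0,0,0],[0,0,0]]]'
python3 - <<'E'
from h import *
go([.557,-.2175,.22],86.85)
c=read_camera("side"); cv2.imwrite("pics/side3.png",c["img"][:,:,::-1])
c=read_camera("wrist"); cv2.imwrite("pics/wrist3.png",c["img"][:,:,::-1])
E
```

```text
t: 7.42
tool_pos: [0.4776, 0.2352, 0.386]
orientation: [-1.89, -2.51, 0.0]
force: [0.1, 0.5, -0.2]
opening: 0.0087
t 7.42 grasp [0.4776 0.2352 0.2187] q [ 0.36 -0.04  1.7  -0.    1.48  0.08] F [ 0.1  0.5 -0.2] M [-0.02 -0.11  0.02] open 0.0087
yang 16.05 tilt z [-2.e-04 -1.e-04 -1.e+00]
delta tool cm [-45.7   -4.89  -0.13] len 0.4596362360482618
turn deg (tool) [-1.00e-02 -1.00e-02 -7.08e+01]
delta after turn [-10.42 -44.77  -0.13]
```

View pics/side3.png

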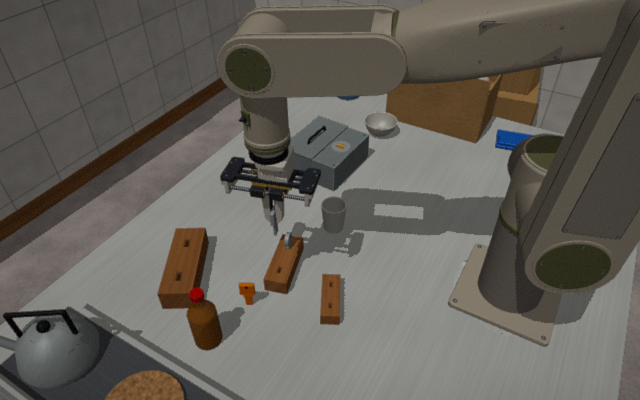

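View pics/wrist3.png

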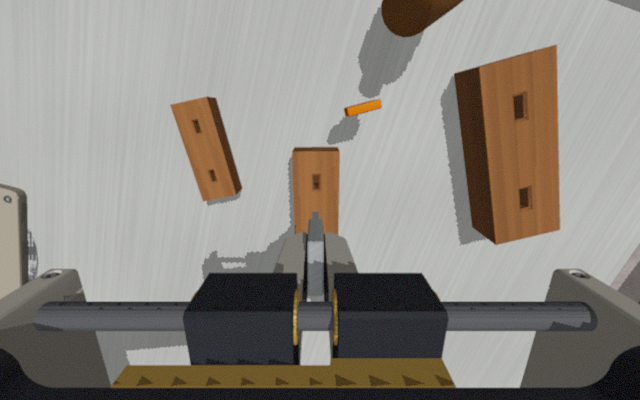

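```bash
python3 -m creep '[[[-3.8,-0.4,0],[0,0,0]],[[-3.8,-0.4,0],[0,0,0]],[[-3.8,-0.4,0],[0,0,0]],[[-3.8,-0.4,0],[0,0,0]],[[-3.8,-0.4,0],[0,0,0]],[[-3.8,-0.4,0],[0,0,0]],[[-3.8,-0.4,0],[0,0,0]],[[-3.8,-0.4,0],[0,0,0]],[[-3.8,-0.4,0],[0,0,0]],[[-3.8,-0.4,0],[0,0,0]],[[-3.8,-0.4,0],[0,0,0]],[[-3.8,-0.4,0],[0,0,0]]]'
python3 -m creep '[[[0,0,0],[0,0,-7.1]],[[0,0,0],[0,0,-7.1]],[[0,0,0],[0,0,-7.1]],[[0,0,0],[0,0,-7.1]],[[0,0,0],[0,0,-7.1]],[[0,0,0],[0,0,-7.1]],[[0,0,0],[0,0,-7.1]],[[0,0,0],[0,0,-7.1]],[[0,0,0],[0,0,-7.1]],[[0,0,0],[0,0,-6.9]],[[0,0,0],[0,0,0]],[[0,0,0],[0,0,0]]]'
python3 - <<'E'
from h import *
go([.557,-.2175,.22],86.85)
for n in ["wrist","side","top"]:
    c=read_camera(n); cv2.imwrite(f"pics/{n}4.png",c["img"][:,:,::-1]); np.save(f"{n}4.npy",c,allow_pickle=True)
E
```

```text
t: 8.52
tool_pos: [0.5574, -0.218, 0.3845]
orientation: [-1.888, -2.508, 0.001]
force: [1.6, 0.2, -0.3]
opening: 0.0086
t: 9.52
tool_pos: [0.5575, -0.2161, 0.3849]
orientation: [-0.092, -3.138, -0.001]
force: [0.2, 0.4, -1.6]
opening: 0.0089
t 9.52 grasp [ 0.5572 -0.2159  0.2176] q [-0.46  0.14  1.52  0.    1.49 -1.97] F [ 0.2  0.4 -1.6] M [-0.01 -0.14  0.03] open 0.0089
yang 86.63 tilt z [-0.002  0.001 -1.   ]
delta tool cm [ 0.01 -0.16 -0.24] len 0.0028834584285002737
turn deg (tool) [ 0.05 -0.12 -0.22]
delta after turn [ 0.01 -0.16 -0.24]
```

View pics/wrist4.png

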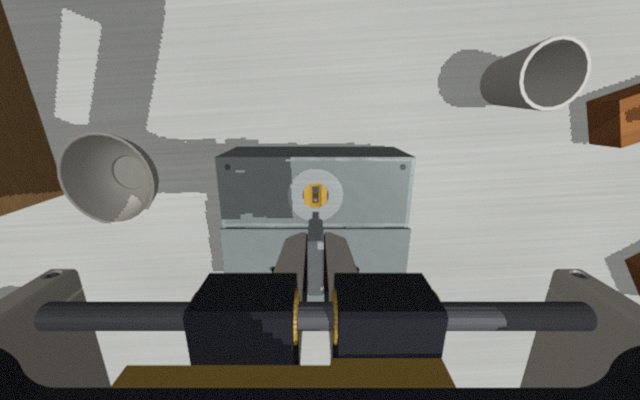

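View pics/side4.png

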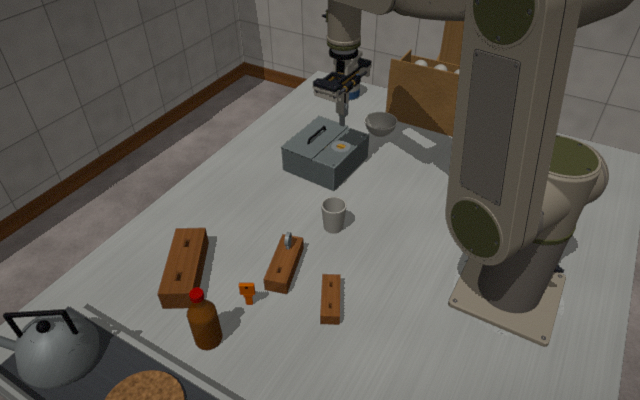

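```bash
python3 -m creep '[[[0,-0.1,1],[0,0,0]],[[0,0,1.5],[0,0,0]],[[0,0,1.5],[0,0,0]],[[0,0,1],[0,0,0]],[[0,0,0],[0,0,0]],[[0,0,0],[0,0,0]],[[0,0,0],[0,0,0]],[[0,0,0],[0,0,0]]]'
python3 - <<'E'
from h import *
go([.557,-.2175,.165],86.85)
for n in ["wrist","side","top"]:
    c=read_camera(n); cv2.imwrite(f"pics/{n}5.png",c["img"][:,:,::-1]); np.save(f"{n}5.npy",c,allow_pickle=True)
    if n=="wrist": cv2.imwrite("pics/z12.png",cv2.resize(c["img"][150:290,220:410,::-1],None,fx=4,fy=4,interpolation=cv2.INTER_CUBIC))
    if n=="side": cv2.imwrite("pics/z13.png",cv2.resize(c["img"][60:200,270:400,::-1],None,fx=4,fy=4,interpolation=cv2.INTER_CUBIC))
E
```

```text
t: 10.33
tool_pos: [0.5581, -0.2174, 0.3375]
orientation: [0.087, 3.139, -0.001]
force: [0.6, 0.1, -0.5]
opening: 0.0084
t 10.33 grasp [ 0.5584 -0.2175  0.1702] q [-0.46  0.17  1.57  0.    1.4  -1.97] F [ 0.6  0.1 -0.5] M [ 0.01 -0.19  0.02] open 0.0084
yang 86.83 tilt z [ 1.7e-03 -8.0e-04 -1.0e+00]
delta tool cm [ 0.14 -0.01  0.52] len 0.005334219523556086
turn deg (tool) [-0.04  0.1  -0.02]
delta after turn [ 0.14 -0.01  0.52]
```

View pics/z12.png

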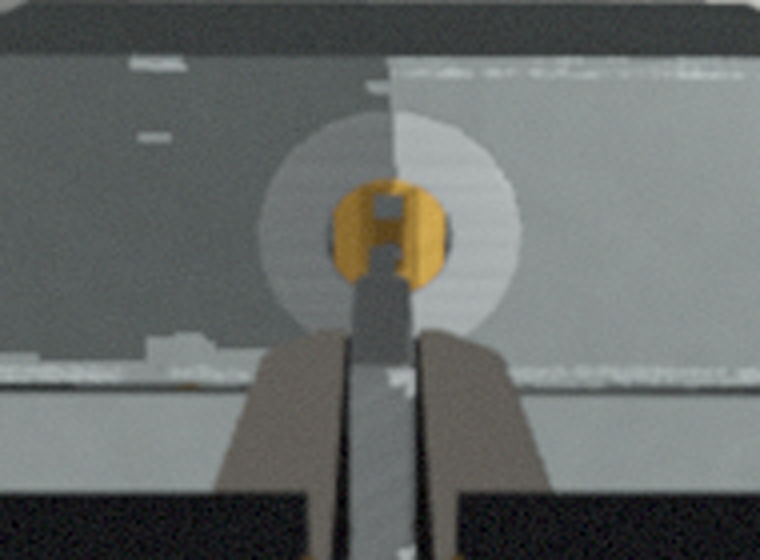

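View pics/z13.png

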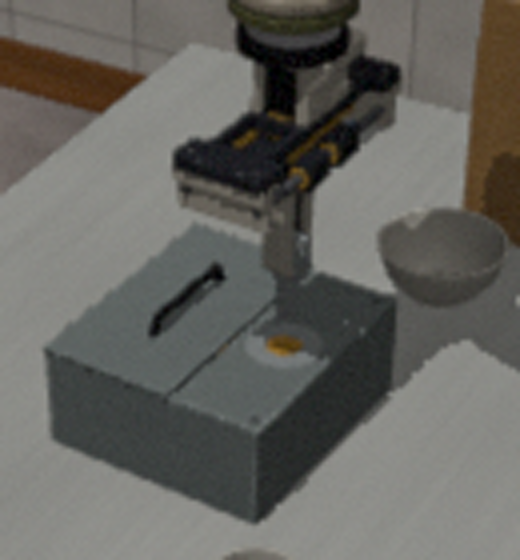

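Run:
```python
from h import *
c=np.load("wrist5.npy",allow_pickle=True).item(); st=read_state(); Rm=R.from_rotvec(st["orientation"]).as_matrix()
for nm,x,dz in [("head top near",.017,-.017),("head top far",-.017,-.017),("head bot near",.017,.017),("blade near top",.008,.025),("blade near",.008,.053),("tip near",.005,.057),("tip c",0,.057)]:
    p=st["tool_pos"]+Rm@[x,0,.1673+.004+dz]; u=proj(c,p); print(nm,p.round(4),u.round(1),((u-[220,150])*4).round(0))
for p in ([.557,-.2175,.085],[.5567,-.2179,.085]): u=proj(c,p); print(u,((u-[220,150])*4).round(0))
hsv=cv2.cvtColor(c["img"],cv2.COLOR_RGB2HSV)
cv2.imwrite("pics/z14.png",cv2.resize(c["img"][190:250,290:345,::-1],None,fx=10,fy=10,interpolation=cv2.INTER_CUBIC))
m=cv2.inRange(hsv,(12,100,60),(30,255,255)); m[:180]=0;m[235:]=0;m[:,:290]=0;m[:,340:]=0
cs,_=cv2.findContours(m,0,2); q=np.vstack(cs); r=cv2.minEnclosingCircle(q); print(r,cv2.boundingRect(q),plane(c,r[0],.085))
```

```text
head top near [ 0.5412 -0.2165  0.1829] [315.  241.1] [380. 364.]
head top far [ 0.5751 -0.2183  0.1829] [315.  296.3] [380. 585.]
head bot near [ 0.5412 -0.2165  0.1489] [315.1 217.2] [380. 269.]
blade near top [ 0.5502 -0.217   0.1409] [315.1 225.3] [380. 301.]
blade near [ 0.5503 -0.217   0.1129] [315.1 210.9] [380. 243.]
tip near [ 0.5533 -0.2172  0.1089] [315.1 212.7] [380. 251.]
tip c [ 0.5583 -0.2174  0.1089] [315.1 218.6] [380. 275.]
[314.97098372 207.00399143] [380. 228.]
[314.49265474 206.70233366] [378. 227.]
((316.7900695800781, 208.6526641845703), 14.790644645690918) (303, 195, 28, 27) [ 0.55860594 -0.21600064  0.085     ]
```

View pics/z14.png

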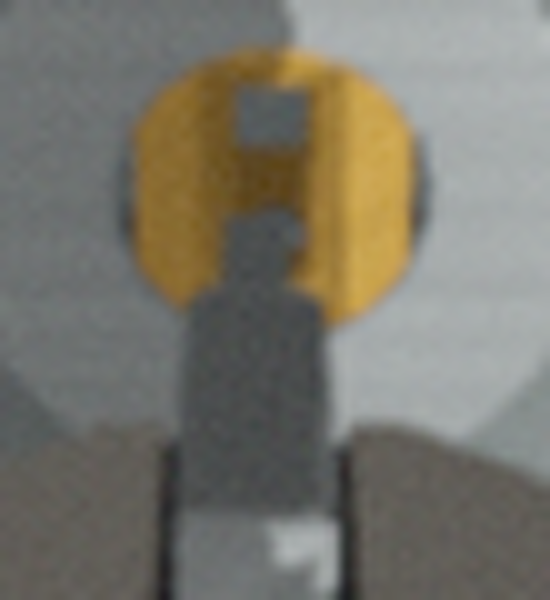

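```bash
python3 -m creep '[[[0,0.09,0.5],[0,0,0]],[[0,0,0.5],[0,0,0]],[[0,0,0.5],[0,0,0]],[[0,0,0],[0,0,0]],[[0,0,0],[0,0,0]],[[0,0,0],[0,0,0]],[[0,0,0],[0,0,0]],[[0,0,0],[0,0,0]]]'
python3 - <<'E'
from h import *
go([.5585,-.2166,.155],86.85)
for n in ["wrist"]:
    c=read_camera(n); np.save(f"{n}6.npy",c,allow_pickle=True)
    cv2.imwrite("pics/z15.png",cv2.resize(c["img"][190:250,285:350,::-1],None,fx=10,fy=10,interpolation=cv2.INTER_CUBIC))
st=read_state(); Rm=R.from_rotvec(st["orientation"]).as_matrix()
for nm,x,dz in [("head top near",.017,-.017),("head bot near",.017,.017),("blade near",.008,.053),("tip near",.005,.057),("tip c",0,.057),("mouth",0,.057+.004)]:
    p=st["tool_pos"]+Rm@[x,0,.1673+.004+dz]; u=proj(c,p); print(nm,p.round(4),u.round(1),((u-[285,190])*10).round(0))
hsv=cv2.cvtColor(c["img"],cv2.COLOR_RGB2HSV)
m=cv2.inRange(hsv,(12,100,60),(30,255,255)); m[:180]=0;m[235:]=0;m[:,:290]=0;m[:,340:]=0
cs,_=cv2.findContours(m,0,2); q=np.vstack(cs); print(cv2.boundingRect(q))
E
```

```text
t: 11.15
tool_pos: [0.5579, -0.2163, 0.3216]
orientation: [0.086, 3.14, -0.0]
force: [0.0, -0.9, 0.0]
opening: 0.0086
t 11.15 grasp [ 0.558  -0.2164  0.1543] q [-0.46  0.18  1.59  0.    1.37 -1.97] F [ 0.  -0.9  0. ] M [ 0.03 -0.17 -0.  ] open 0.0086
yang 86.84 tilt z [ 5.e-04 -2.e-04 -1.e+00]
delta tool cm [-0.05 -0.02 -0.07] len 0.0009417940423423099
turn deg (tool) [-0.01  0.03 -0.01]
delta after turn [-0.05 -0.02 -0.07]
head top near [ 0.541  -0.2155  0.1672] [314.8 241.6] [298. 516.]
head bot near [ 0.541  -0.2155  0.1332] [314.9 217.6] [299. 276.]
blade near [ 0.55   -0.216   0.0972] [314.9 211.2] [299. 212.]
tip near [ 0.553  -0.2161  0.0932] [314.9 213. ] [299. 230.]
tip c [ 0.558  -0.2164  0.0932] [314.9 219. ] [299. 290.]
mouth [ 0.558  -0.2164  0.0892] [314.9 217.1] [299. 271.]
(301, 202, 30, 28)
```

View pics/z15.png

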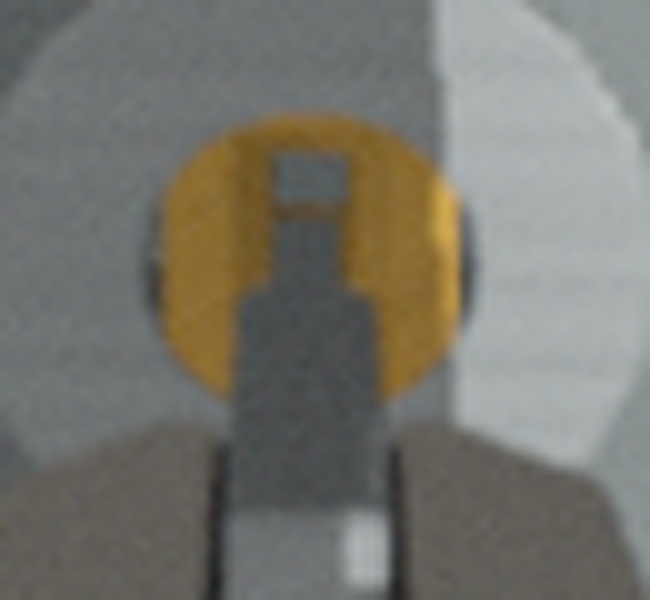

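```bash
python3 -m creep '[[[-0.03,0,0.3],[0,0,0]],[[0,0,0.3],[0,0,0]],[[0,0,0.3],[0,0,0]],[[0,0,0.3],[0,0,0]],[[0,0,0],[0,0,0]],[[0,0,0],[0,0,0]],[[0,0,0],[0,0,0]]]'
python3 - <<'E'
from h import *
go([.5584,-.2164,.114],86.85)
c=read_camera("wrist")
cv2.imwrite("pics/z16.png",cv2.resize(c["img"][190:250,285:350,::-1],None,fx=8,fy=8,interpolation=cv2.INTER_CUBIC))
E
```

```text
t: 11.78
tool_pos: [0.5581, -0.2163, 0.3092]
orientation: [-0.086, -3.14, -0.0]
force: [-0.6, -0.1, 0.7]
opening: 0.0086
t 11.78 grasp [ 0.558  -0.2163  0.1419] q [-0.46  0.19  1.6  -0.    1.35 -1.97] F [-0.6 -0.1  0.7] M [ 0.03 -0.17  0.02] open 0.0086
yang 86.85 tilt z [-2.e-04  1.e-04 -1.e+00]
delta tool cm [-0.04 -0.01  2.79] len 0.027909886235500034
turn deg (tool) [ 0.   -0.01  0.  ]
delta after turn [-0.04 -0.01  2.79]
```

View pics/z16.png

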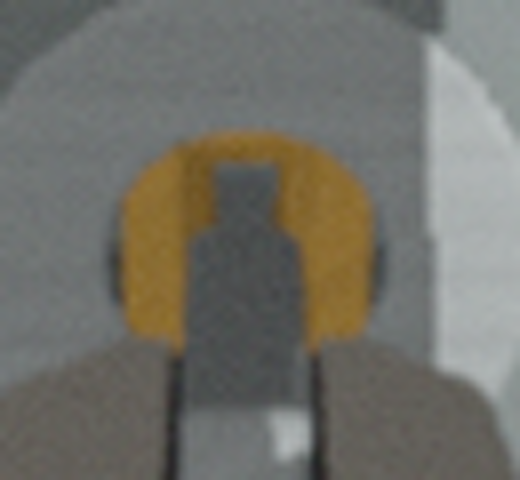

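```bash
python3 -m creep '[[[0,0,0.2],[0,0,0]],[[0,0,0.2],[0,0,0]],[[0,0,0.2],[0,0,0]],[[0,0,0],[0,0,0]],[[0,0,0],[0,0,0]]]'
python3 -m creep '[[[0,0,0.15],[0,0,0]],[[0,0,0.15],[0,0,0]],[[0,0,0],[0,0,0]]]'
python3 -m creep '[[[0,0,0.15],[0,0,0]],[[0,0,0.15],[0,0,0]],[[0,0,0],[0,0,0]]]'
python3 - <<'E'
from h import *
go([.5584,-.2164,.114],86.85)
E
```

```text
t: 12.25
tool_pos: [0.558, -0.2163, 0.303]
orientation: [-0.086, -3.14, -0.0]
force: [0.4, -0.5, -0.9]
opening: 0.0086
t: 12.5
tool_pos: [0.558, -0.2163, 0.2999]
orientation: [-0.086, -3.14, -0.0]
force: [0.7, -0.2, -0.8]
opening: 0.0089
t: 12.75
tool_pos: [0.558, -0.2163, 0.2971]
orientation: [-0.086, -3.14, -0.0]
force: [0.0, -0.2, -0.7]
opening: 0.0086
t 12.75 grasp [ 0.558  -0.2163  0.1298] q [-0.46  0.2   1.61 -0.    1.33 -1.97] F [ 0.  -0.2 -0.7] M [-0.01 -0.14  0.02] open 0.0086
yang 86.85 tilt z [-2.e-04  0.e+00 -1.e+00]
delta tool cm [-0.04 -0.01  1.58] len 0.015766557865755555
turn deg (tool) [-0.   -0.01 -0.  ]
delta after turn [-0.04 -0.01  1.58]
```

```bash
for i in 1 ; do python3 -m creep '[[[0,0,0.15],[0,0,0]],[[0,0,0.15],[0,0,0]],[[0,0,0],[0,0,0]]]'
python3 -m creep '[[[0,0,0.15],[0,0,0]],[[0,0,0.15],[0,0,0]],[[0,0,0],[0,0,0]]]'; done
python3 - <<'E'
from h import *
go([.5584,-.2164,.114],86.85)
E
```

```text
t: 13.0
tool_pos: [0.558, -0.2164, 0.2943]
orientation: [-0.087, -3.14, 0.001]
force: [-0.1, -1.8, 0.2]
opening: 0.0086
t: 13.25
tool_pos: [0.558, -0.2164, 0.2911]
orientation: [-0.086, -3.14, 0.0]
force: [-0.7, -0.9, 1.6]
opening: 0.0086
t 13.25 grasp [ 0.558  -0.2164  0.1238] q [-0.46  0.21  1.62 -0.    1.32 -1.97] F [-0.7 -0.9  1.6] M [-0.05  0.13  0.02] open 0.0086
yang 86.85 tilt z [-0.e+00 -2.e-04 -1.e+00]
delta tool cm [-0.04  0.    0.98] len 0.009821639339425776
turn deg (tool) [-0.01 -0.   -0.  ]
delta after turn [-0.04  0.    0.98]
```

```bash
python3 -m creep '[[[0,0,0.15],[0,0,0]],[[0,0,0.15],[0,0,0]],[[0,0,0],[0,0,0]]]'
python3 -m creep '[[[0,0,0.15],[0,0,0]],[[0,0,0.15],[0,0,0]],[[0,0,0],[0,0,0]]]'
python3 - <<'E'
from h import *
go([.5584,-.2164,.114],86.85)
E
```

```text
t: 13.5
tool_pos: [0.5583, -0.2164, 0.2885]
orientation: [0.087, 3.139, -0.001]
force: [-0.1, -0.9, 2.3]
opening: 0.0085
t: 13.75
tool_pos: [0.5586, -0.2165, 0.2857]
orientation: [0.086, 3.138, -0.001]
force: [2.8, -2.3, 0.7]
opening: 0.0084
t 13.75 grasp [ 0.559  -0.2167  0.1184] q [-0.46  0.21  1.62  0.    1.31 -1.97] F [ 2.8 -2.3  0.7] M [-0.57 -0.83 -0.03] open 0.0084
yang 86.84 tilt z [ 2.2e-03 -9.0e-04 -1.0e+00]
delta tool cm [0.06 0.02 0.44] len 0.00447908150548106
turn deg (tool) [-0.05  0.13 -0.01]
delta after turn [0.06 0.02 0.44]
```

```bash
python3 -m creep '[[[0,0,0.15],[0,0,0]],[[0,0,0.1],[0,0,0]],[[0,0,0],[0,0,0]]]'
python3 -m creep '[[[0,0,0.1],[0,0,0]],[[0,0,0.05],[0,0,0]],[[0,0,0],[0,0,0]]]'
python3 - <<'E'
from h import *
go([.5584,-.2164,.114],86.85)
E
```

```text
t: 14.0
tool_pos: [0.5585, -0.2163, 0.2827]
orientation: [0.086, 3.139, -0.0]
force: [5.4, -1.5, -2.5]
opening: 0.0087
t: 14.25
tool_pos: [0.5585, -0.2162, 0.2814]
orientation: [0.086, 3.139, -0.0]
force: [6.3, -0.1, 1.3]
opening: 0.009
t 14.25 grasp [ 0.5588 -0.2163  0.1141] q [-0.46  0.22  1.62  0.    1.3  -1.97] F [ 6.3 -0.1  1.3] M [-0.12 -1.48 -0.02] open 0.0090
yang 86.85 tilt z [ 1.5e-03 -1.0e-04 -1.0e+00]
delta tool cm [ 0.04 -0.02  0.01] len 0.0004248546913474893
turn deg (tool) [-0.    0.09  0.  ]
delta after turn [ 0.04 -0.02  0.01]
```

```bash
python3 -m creep '[[[-0.05,0,0.1],[0,0,0]],[[0,0,0],[0,0,0]],[[0,0,0],[0,0,0]]]'
python3 -m creep '[[[0,0,0.1],[0,0,0]],[[0,0,0],[0,0,0]],[[0,0,0],[0,0,0]]]'
python3 - <<'E'
from h import *
go([.5584,-.2164,.114],86.85)
for n in ["wrist","side"]:
  c=read_camera(n); np.save(n+"7.npy",c,allow_pickle=True)
  cv2.imwrite(f"pics/{n}7.png",cv2.resize(c["img"][170:270,250:380,::-1] if n=="wrist" else c["img"][90:190,270:400,::-1],None,fx=6,fy=6,interpolation=cv2.INTER_CUBIC))
E
```

```text
t: 14.5
tool_pos: [0.5589, -0.2163, 0.2811]
orientation: [0.086, 3.14, -0.0]
force: [1.5, 0.2, 8.2]
opening: 0.0086
t: 14.75
tool_pos: [0.5589, -0.2163, 0.281]
orientation: [0.086, 3.139, -0.001]
force: [-1.0, 2.1, 13.7]
opening: 0.0089
t 14.75 grasp [ 0.5591 -0.2164  0.1137] q [-0.45  0.22  1.62  0.    1.3  -1.97] F [-1.   2.1 13.7] M [ 0.35 -0.03 -0.  ] open 0.0089
yang 86.86 tilt z [ 1.3e-03 -4.0e-04 -1.0e+00]
delta tool cm [ 0.07 -0.01 -0.03] len 0.000772077796449788
turn deg (tool) [-0.02  0.07  0.01]
delta after turn [ 0.07 -0.01 -0.03]
```

View pics/wrist7.png

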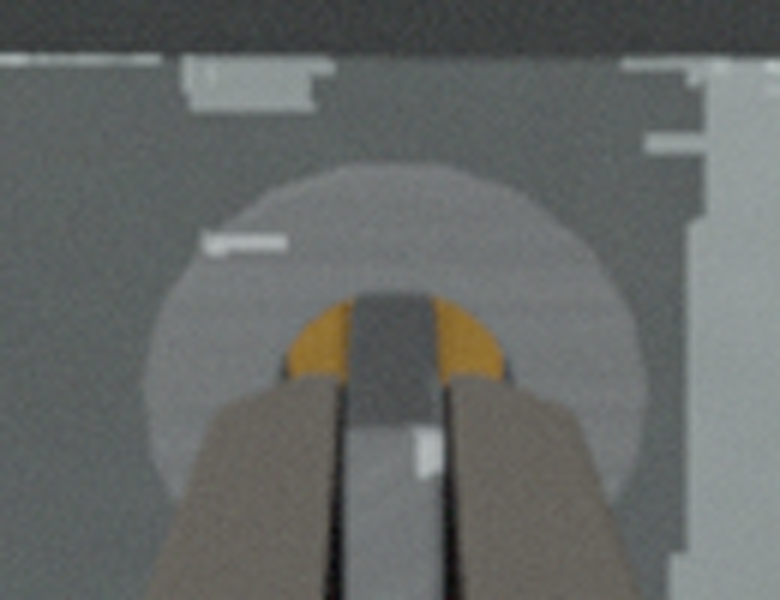

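View pics/side7.png

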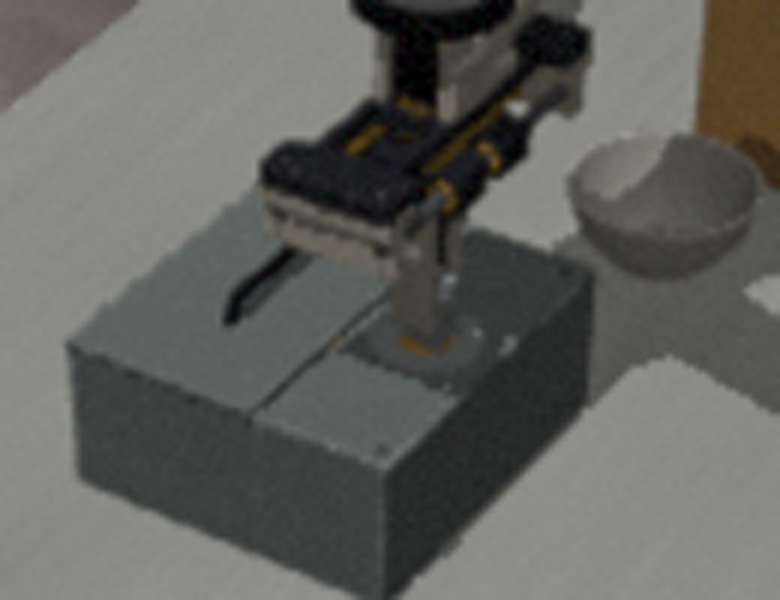

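```bash
python3 -m creep '[[[0,0,0],[0,0,3]],[[0,0,0],[0,0,5]],[[0,0,0],[0,0,5]],[[0,0,0],[0,0,5]],[[0,0,0],[0,0,5]],[[0,0,0],[0,0,5]],[[0,0,0],[0,0,0]]]'
python3 - <<'E'
from h import *
go([.5584,-.2164,.114],-13.4)
E
```

```text
t: 15.43
tool_pos: [0.5588, -0.2165, 0.281]
orientation: [0.852, 3.023, -0.001]
force: [-0.3, 0.1, 12.8]
opening: 0.0085
t 15.43 grasp [ 0.559  -0.2167  0.1137] q [-0.46  0.22  1.62 -0.    1.3  -1.48] F [-0.3  0.1 12.8] M [-0.02 -0.05  0.04] open 0.0085
yang 58.53 tilt z [ 1.1e-03 -9.0e-04 -1.0e+00]
delta tool cm [ 0.07 -0.01 -0.03] len 0.0007681672923972993
turn deg (tool) [4.000e-02 8.000e-02 7.193e+01]
delta after turn [ 0.01 -0.07 -0.03]
```

Torque is small and there are no side forces, so I'll continue.

```bash
python3 -m creep '[[[0,0,0],[0,0,5]],[[0,0,0],[0,0,5]],[[0,0,0],[0,0,5]],[[0,0,0],[0,0,5]],[[0,0,0],[0,0,5]],[[0,0,0],[0,0,5]],[[0,0,0],[0,0,5]],[[0,0,0],[0,0,5]],[[0,0,0],[0,0,5]],[[0,0,0],[0,0,5]],[[0,0,0],[0,0,5]],[[0,0,0],[0,0,5]]]'
python3 - <<'E'
from h import *
go([.5584,-.2164,.114],-13.4)
for n in ["wrist","side"]:
  c=read_camera(n)
  cv2.imwrite(f"pics/{n}8.png",c["img"][:,:,::-1] if n=="wrist" else cv2.resize(c["img"][90:190,270:400,::-1],None,fx=6,fy=6,interpolation=cv2.INTER_CUBIC))
E
```

```text
t: 16.43
tool_pos: [0.5583, -0.217, 0.281]
orientation: [2.248, 2.194, -0.002]
force: [-4.6, -1.6, 15.2]
opening: 0.0086
t 16.43 grasp [ 0.5582 -0.2173  0.1137] q [-0.46  0.22  1.62 -0.    1.3  -0.43] F [-4.6 -1.6 15.2] M [-0.41  1.01  0.11] open 0.0086
yang -1.40 tilt z [-5.0e-04 -1.6e-03 -1.0e+00]
delta tool cm [ 0.09  0.01 -0.03] len 0.0009270649831802256
turn deg (tool) [-0.02  0.1  12.  ]
delta after turn [ 0.09 -0.   -0.03]
```

View pics/side8.png

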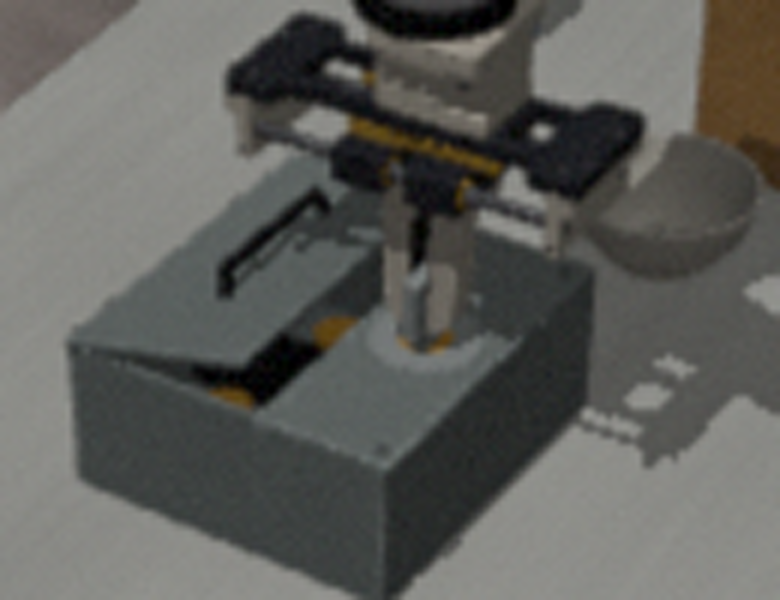

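View pics/wrist8.png

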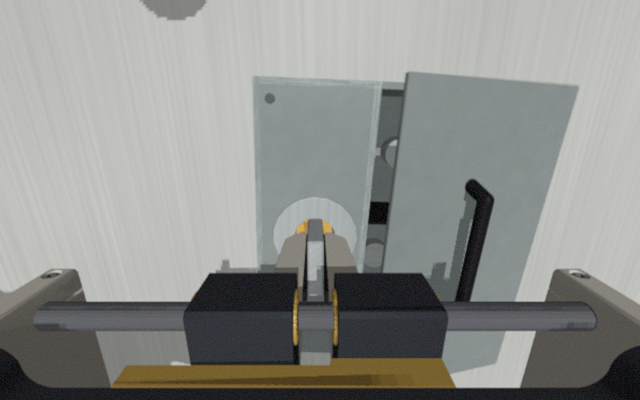

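```bash
python3 -m creep '[[[0,-0.05,0],[0,0,4]],[[0,0,0],[0,0,4]],[[0,0,0],[0,0,2]],[[0,0,0],[0,0,0]],[[0,0,0],[0,0,0]]]'
python3 - <<'E'
from h import *
go([.5584,-.2164,.114],-13.4)
E
```

```text
t: 16.95
tool_pos: [0.5579, -0.2169, 0.281]
orientation: [2.426, 1.994, -0.002]
force: [-3.7, -0.9, 15.6]
opening: 0.009
t 16.95 grasp [ 0.5579 -0.2172  0.1137] q [-0.46  0.22  1.62 -0.    1.3  -0.26] F [-3.7 -0.9 15.6] M [-0.43  0.73  0.08] open 0.0090
yang -11.17 tilt z [-0.     -0.0017 -1.    ]
delta tool cm [ 0.09  0.03 -0.03] len 0.0009955638820642477
turn deg (tool) [0.02 0.1  2.23]
delta after turn [ 0.09  0.03 -0.03]
```

```bash
python3 -m creep '[[[0,-0.03,0],[0,0,2]],[[0,0,0],[0,0,1]],[[0,0,0],[0,0,0]],[[0,0,0],[0,0,0]],[[0,0,0],[0,0,0]]]'
python3 - <<'E'
from h import *
for i in range(3):
  go([.5584,-.2164,.114],-13.4); c=read_camera("side"); w=read_camera("wrist")
cv2.imwrite(f"pics/side9.png",cv2.resize(c["img"][90:190,270:400,::-1],None,fx=6,fy=6,interpolation=cv2.INTER_CUBIC))
cv2.imwrite(f"pics/wrist9.png",w["img"][:,:,::-1]); cv2.imwrite("pics/sidef.png",c["img"][:,:,::-1])
E
```

```text
t: 17.37
tool_pos: [0.5577, -0.2169, 0.281]
orientation: [2.477, 1.93, -0.002]
force: [-3.1, -2.8, 14.6]
opening: 0.0085
t 17.37 grasp [ 0.5577 -0.2172  0.1137] q [-0.46  0.22  1.62 -0.    1.3  -0.21] F [-3.1 -2.8 14.6] M [-0.46  0.66  0.15] open 0.0085
yang -14.16 tilt z [ 1.0e-04 -1.7e-03 -1.0e+00]
delta tool cm [ 0.09  0.05 -0.03] len 0.0010782795113489128
turn deg (tool) [ 0.03  0.09 -0.76]
delta after turn [ 0.09  0.05 -0.03]
t 17.47 grasp [ 0.5577 -0.2172  0.1137] q [-0.46  0.22  1.62 -0.    1.3  -0.21] F [-3.4 -1.1 13.7] M [-0.47  0.66  0.12] open 0.0087
yang -14.16 tilt z [ 1.0e-04 -1.7e-03 -1.0e+00]
delta tool cm [ 0.09  0.05 -0.03] len 0.0010834380398745
turn deg (tool) [ 0.03  0.09 -0.76]
delta after turn [ 0.09  0.05 -0.03]
t 17.57 grasp [ 0.5577 -0.2172  0.1137] q [-0.46  0.22  1.62 -0.    1.3  -0.21] F [-3.2 -2.5 14.5] M [-0.45  0.7   0.13] open 0.0088
yang -14.16 tilt z [ 1.0e-04 -1.7e-03 -1.0e+00]
delta tool cm [ 0.09  0.05 -0.03] len 0.0010900177670454653
turn deg (tool) [ 0.03  0.09 -0.76]
delta after turn [ 0.09  0.05 -0.03]
```

View pics/side9.png

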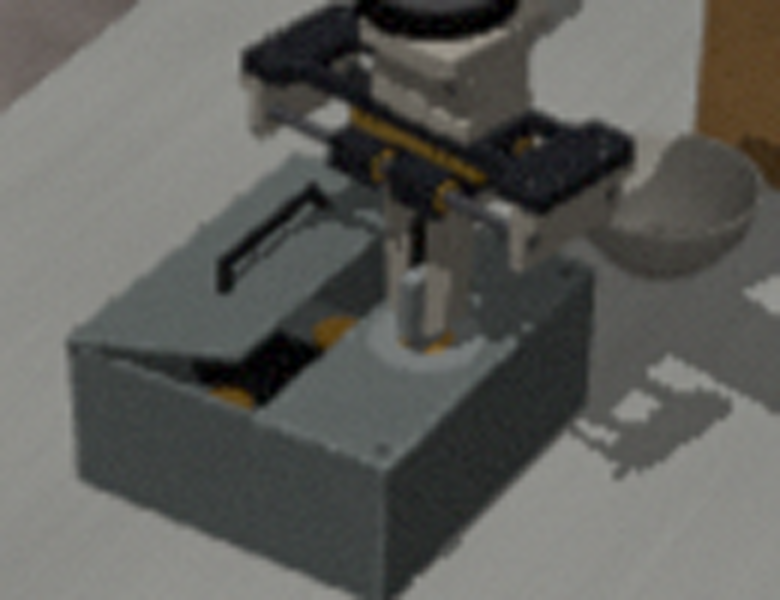

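View pics/wrist9.png

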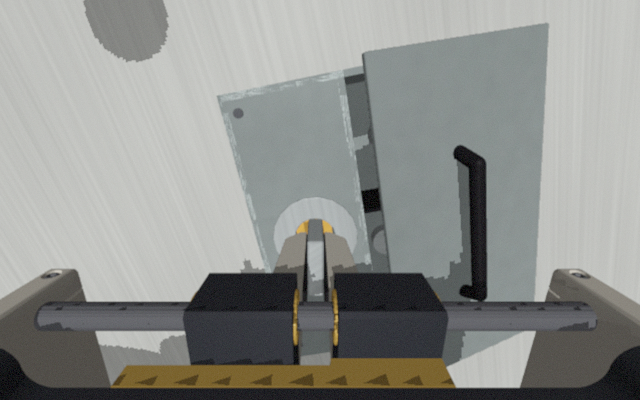

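View pics/sidef.png

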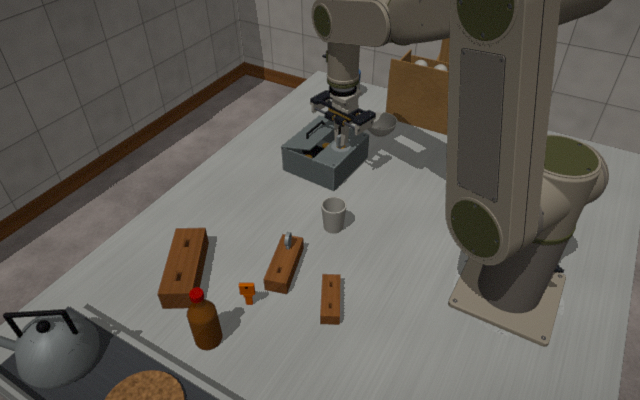

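```bash
python3 -c "
from plant import *
print(close_job())"
```

```text
the job is handed in; nothing more can be done
None
```

The cash box is open. I handed the job in at about 17.6 s of the 51 s, with the arm still gripping the key and holding it turned. No verdict was reported.

**What I did:** I took the square-headed key out of the middle-sized block with a 50 N grip. I centred it over the lock using the wrist camera and pushed it down without needing to wiggle it. It stopped within about 0.3 mm of the expected home height, with about 14 N pressing down. I then turned it about 101° clockwise.

**Last checks:**
- **Lock:** the spring torque was about 0.13 N m. I estimate the plug at 1.6 rad, which is at or very near its stop, but I could not read the lock angle directly.
- **Lid:** it is clearly up in the side view, and the fingers look clear of it. I did not measure its angle.
- **Key:** it is gripped (fingers about 9 mm apart) and upright, and its height is steady.
- **Rest of the scene:** the round-headed key is still in its slot. In the side view the cup, bottle and bowl look where they started.

**Disagreements:**
- **Cameras:** the top and wrist cameras differed by up to about 5 mm on the key block and 2 mm on the lock. I relied on the wrist view relative to the fingers.
- **Side load:** a sideways force of 3–4 N stayed on the key in the lock at the end.
- **Pins:** I saw no clear push from the sticky pins in the force readings.

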